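# Set the stopcocks of a vacuum filtration manifold for one sample

### The arm

A 6-joint arm with a two-finger parallel gripper is mounted at the origin on a cart in front of the work surface, level with it; the furniture and walls round the work are solid. World frame = base frame: x ahead of the robot, y to its left, z up, the work surface at z = 0. Lengths are in m, angles in rad, forces in N, time in s.
With the tool pointing down it reaches from about 0.3 to 0.775 m from the base axis. Payload 14.6 kg.
Tool frame: the origin (TCP) lies midway between the tips of the shut fingers; the grasp point (between the pads) lies 19 mm behind it (tcp_to_grasp is the distance from the TCP to the grasp point, in m); z points along the fingers, y is the line along which they close (so a half turn about z gives the same grasp; the last joint's range is limited). The gripper opens to 94 mm and grips with 3 to 60 N. Pads are 16 mm wide; open, the fingers measure 119 mm over their backs; the gripper's body (75 mm by 177 mm) begins 78 mm behind the grasp point.
Start: joints at [-1.296, 0.3, 1.521, -0, 1.321, -0.067], TCP at [0.184, -0.518, 0.205] pointing down, gripper open.
Joint ranges: [-3.03, 3.03], [-0.79, 2.21], [0.23, 2.52], [-1.04, 4.18], [0, 3.07], [-2.55, 2.55]. Speed limits (rad/s): [2.22, 2.22, 2.57, 3.14, 3.14, 3.14].

### API

Orientations are given as [roll, pitch, yaw] about the fixed x, y, z axes, in that order (R = Rz(yaw) Ry(pitch) Rx(roll)).
In Python, from station import * gives the robot as it stands.
- The arm moves only by the tool send_rows, never from a script. Its argument "motion" is a list of rows, each a list of 3 entries, a list of its own where there are three numbers: the shift along the tool's x, y, z in units of 0.03 m (1.0 is 0.03 m), then the turn, a rotation vector about the tool's x, y, z in units of 0.12 rad (1.0 is 0.12 rad), then the opening, from -1 (shut) to 1 (fully open). In form: [[[x, y, z], [rx, ry, rz], grip], ...]. A call has 1 to 12 rows; each row shifts and turns the commanded pose from where the row before left it, along the tool's axes as they then stand; what a row does not reach is not made up. A row lasts 1/10 s, in which the tool goes at most 50 mm and 8.59 degrees, less where a joint would pass 70% of its speed; a pose out of reach is approached as far as the arm can. A call with a number of a shift or a turn outside -1 to 1 is refused whole. A call with a gripper value outside its range is refused whole. The fingers move at their own pace and stop on an object; "squeeze" is the grip in N (left out, the last holds). Time passes only in rows, so rows that do not move let the fingers close. It gives the time, the measured TCP pose, the force, the opening and the grip force at its end, in the units of the state.
- get_obs(): the state, without advancing time (a new reading comes with each control period).
- camera(name): name is "scene" or "top"; returns a dict with "pixels" (480x640x3 uint8, red, green, blue), "depth" (480x640 float32, m along the optical axis (not along the pixel's ray), 0 where there is no reading), "fx", "fy", "cx", "cy" (pixels), "dist" ([k1, k2, p1, p2, k3] as OpenCV has them; the pictures are not rectified), "rvec" (rotation vector, rad) and "tvec" (3), from world to camera coordinates, as OpenCV has them. Camera axes: x right, y down, z forward; pixel columns grow to the right and rows downward; lengths in m; the calibration is good to about 2 mm. A picture is of the moment at which its call begins.
- hand_in(): hands the job in; it is judged then, once.
The state is a dict: "time_s": time; "qpos": joint angles; "joint_vel": joint speeds; "tau": joint torques, N m; "ee_pos": TCP position; "eef_rot": TCP orientation; "force": force on the tool from outside, world axes, zero at the start; "moment": the same for the moment, N m; "grip_width": finger opening in m; "grip_force": force on a finger pad.
Only numpy, scipy, OpenCV 4.12 (cv2) and the standard library are available. Lean on these libraries where they do the work, as an engineer would, in place of code of your own. Each camera call takes 0.05 s, during which the arm holds its last target. There are 200 camera calls.

### The job

Get the three-place filtration manifold ready for one sample: set the stopcock below the tall funnel to half open, its nose on the middle long mark of its quadrant, and turn the stopcock of the empty place, which was left open, fully shut so that it draws no air. Leave the stoppered place shut, grip the plastic handles gently (no more than 50 N), and do not knock the funnel or disturb the other things on the desk.

Things in the scene. Friction and masses are not known exactly. Their poses are not given: they have to be found in the camera images.
- manifold: fixed stainless filtration manifold: level header tube, 42 mm diameter, 400 mm long, axis 60 mm above the desk, on two legs. Origin on the desk under the tube's middle; y along the tube (hose barb at the right, -y end), -x is the front, where the three handles are. Three places stand on it at y = -130, 0 and +130 mm; which carries what varies
- funnel_station: the place with the tall funnel. Origin on the desk under the tube's axis, axes as manifold. Bent stand-pipe (radius up to 16 mm), upright 52 mm behind the tube's axis, carries a filter base of 34 mm radius, 172 to 203 mm high. The stopcock's stem leaves the tube's axis leaning 26 degrees to the front (-x, +z); 105 mm along it is the handle's middle, at 71 to 75 mm a quadrant plate of 50 mm radius
- bare_station: the empty place: the same, but its filter base is bare (flat grey disc, top at 204 mm height)
- plugged_station: the stoppered place: the same, with a black rubber stopper 54 mm wide and 28 mm high in its filter base; its stopcock is shut and stays so
- funnel: open steel funnel on the filter base of the funnel station, 114 mm high, 74 mm wide below, 120 mm wide at its rim; origin at the centre of its underside, 203 mm above the desk
- funnel_grip (a point): middle of the black bar handle of the funnel place's stopcock, on the stem's axis, 154 mm above the desk. Bar 74 mm long, 15 wide, 24 deep (12 mm either way along z); 30 mm hub 11 to 24 mm below, quadrant plate 31 mm below. z points out along the stem; -y along the bar to its narrow nose (44 mm off), +y to its blunt tail (30 mm); fingers close on it along x
- bare_grip (a point): the same point and axes on the handle of the empty place
- plugged_grip (a point): the same point and axes on the handle of the stoppered place
- funnel_valve (a joint): angle of the funnel place's stopcock, rad, counter-clockwise seen from the front, looking down the stem: 0 = shut at its stop (bar level, nose to the right), 0.785 = half open (nose up to the right, on the middle long mark), 1.571 = fully open at its stop (nose up towards the filter base). It stays where it is left
- bare_valve (a joint): the same for the stopcock of the empty place
- plugged_valve (a joint): the same for the stopcock of the stoppered place
- wide_jar: white plastic jar with a screw lid, 71 mm wide, 125 mm high, left of the manifold; bystander; origin under its centre
- timer: white square timer with a black knob, 64x64x48 mm; bystander; origin under its centre
- cap_dish: shallow clear dish with caps in it, 90 mm wide, 14 mm high; bystander; origin under its centre

How it is judged:
At the end, for the whole second after the job is handed in: the funnel station's stopcock stands half open (0.785 rad, within 0.14 rad, 8 degrees), and those of the empty and the stoppered place are shut (within 0.09 rad, 5 degrees, of the stop) (value of joint funnel_valve between 0.645 and 0.925 rad and value of joint each of bare_valve, plugged_valve below 0.09 rad); the robot touches nothing.
It fails at once if the fingers load a place's handle or pipework with more than 110 N in all, both fingers together (a grip of 50 N counts about 100 N) (contact force between the fingers and funnel_station above 110 N or contact force between the fingers and bare_station above 110 N or contact force between the fingers and plugged_station above 110 N).
It fails at once if the funnel is knocked (more than 8 N) (contact force between funnel and anything else above 8 N).
It fails at once if the stoppered place's stopcock is turned open (value of joint plugged_valve above 0.15 rad).
It fails at once if the jar, the timer or the dish is moved by more than 30 mm (distance of any of wide_jar, timer, cap_dish from where it was at the start of the episode above 0.03 m).
It also fails if it takes over 59 s, if anything falls off the work surface, if the arm or the gripper's body presses on something with over 40 N, if the wrist force passes 120 N, or if a joint passes its speed limit or range.

## Working session

There is one attempt and no reset: what is moved stays moved. The work goes in short steps, Python scripts to look and compute and a tool call to move; the robot and the scene stay as the last step left them, time stands still between calls to the robot, and variables do not carry over. Pictures are saved under pics/ and viewed, at most 10 in all, crops included, and the job is handed in when it is done.

Besides the shell and the picture viewer there is one more tool, called in YAML: its name, and indented under it one key for each argument. send_rows: Moves the arm, as the interface text tells. Its arguments: {"type":"object","properties":{"motion":{"type":"array"},"squeeze":{"type":"number"}},"required":["motion"]}

```bash
mkdir -p pics; ls; python3 - <<'E'
from station import *
import cv2,numpy as np
o=get_obs();print(o)
for n in("scene","top"):
    c=camera(n);cv2.imwrite(f"pics/{n}0.png",c["pixels"][:,:,::-1]);np.savez(f"{n}0.npz",**c)
    R=cv2.Rodrigues(np.array(c["rvec"],float))[0];print(n,c["fx"],c["dist"],"campos",-R.T@np.array(c["tvec"]).ravel(),"fwd",R[2])
E
```

```text
pics
{'time_s': 0.0, 'qpos': array([-1.29561400e+00,  3.00463207e-01,  1.52161686e+00,  1.07903863e-05,
        1.32067053e+00, -6.66064317e-02]), 'joint_vel': array([ 2.63285137e-04, -6.10609689e-04, -1.72516534e-03, -1.97104061e-03,
        6.59201269e-05, -9.30079507e-04]), 'tau': array([ 2.00848626e-03, -5.31809449e+01, -3.52735913e+01,  7.08672800e-02,
        2.43178447e-02, -7.34999594e-05]), 'ee_pos': array([ 0.18426817, -0.517927  ,  0.20487552]), 'eef_rot': array([-3.14043797e+00, -8.74977136e-05,  3.41786034e-01]), 'force': array([-0.15087725, -0.49207917, -0.08700212]), 'moment': array([ 0.00867392, -0.00387903, -0.02468062]), 'grip_force': 0.0, 'grip_width': 0.09418312205101363}
scene 605.9877715227184 [-0.15571377  0.          0.          0.          0.        ] campos [-0.45342941 -0.6347054   1.27181725] fwd [ 0.62260624  0.38228673 -0.68280182]
top 454.7797764775589 [-0.01386373  0.          0.          0.          0.        ] campos [ 0.46344364 -0.0068158   1.25388293] fwd [ 0.09253609 -0.01236753 -0.99563252]
```

View pics/scene0.png

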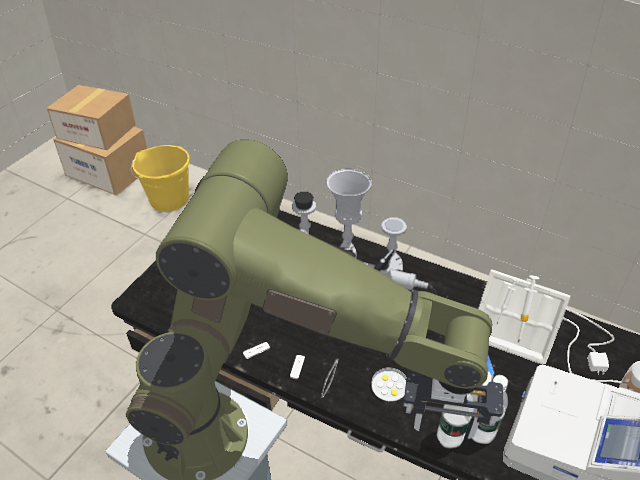

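View pics/top0.png

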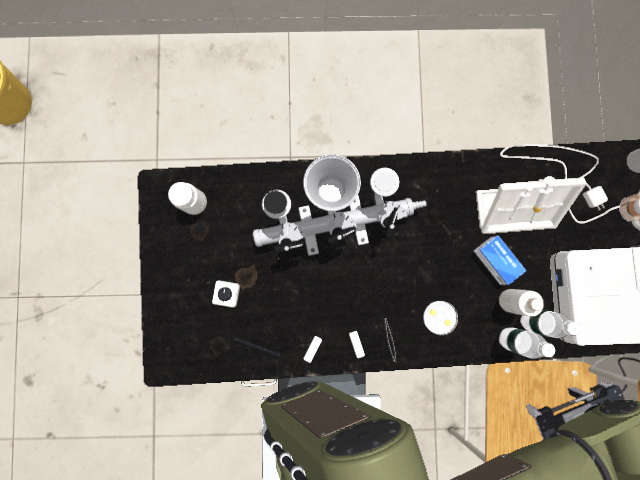

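The places from left to right are stoppered (276,204), funnel (332,183) and bare (385,182). Their handles are near (292,245), (350,237) and (390,208) in the top view. Next I'll measure the manifold pose from the depth.

```bash
cat > h.py <<'E'
import numpy as np,cv2
def cloud(c):
    K=np.array([[c["fx"],0,c["cx"]],[0,c["fy"],c["cy"]],[0,0,1]],float)
    v,u=np.mgrid[:480,:640]; p=cv2.undistortPoints(np.stack([u,v],-1).reshape(-1,1,2).astype(float),K,np.array(c["dist"],float)).reshape(480,640,2)
    d=np.asarray(c["depth"],float)[...,None]; X=np.concatenate([p*d,d],-1)
    R=cv2.Rodrigues(np.array(c["rvec"],float))[0]
    W=(X-np.array(c["tvec"]).ravel())@R; W[d[...,0]==0]=np.nan
    return W
E
python3 - <<'E'
from h import *
c=dict(np.load("top0.npz"));W=cloud(c);
z=W[...,2]
def reg(u0,u1,v0,v1,zl,zh):
    w=W[v0:v1,u0:u1].reshape(-1,3);m=(w[:,2]>zl)&(w[:,2]<zh);w=w[m]
    (x,y),r=cv2.minEnclosingCircle((w[:,:2]*1000).astype(np.float32))
    return len(w),w.mean(0).round(4),(round(x,1),round(y,1),round(r,1)),w[:,2].min(),w[:,2].max()
print("bare",reg(365,405,160,202,.193,.215))
print("stop",reg(256,296,184,225,.222,.245))
print("fun",reg(295,365,145,220,.30,.33))
w=W[190:255,245:430].reshape(-1,3);w=w[(w[:,2]>.076)&(w[:,2]<.086)]
vx=cv2.fitLine(w[:,:2].astype(np.float32),cv2.DIST_HUBER,0,.001,.001).ravel();print("tube",len(w),vx)
print("desk",np.nanmedian(W[300:320,300:400,2]))
for n,s in(("jar",(165,210,178,218,.11,.14)),("timer",(208,244,276,312,.02,.07)),("dish",(420,460,298,338,.005,.03))): print(n,reg(*s))
i=cv2.resize(c["pixels"][150:260,240:430,::-1],None,fx=4.2,fy=4.2,interpolation=cv2.INTER_CUBIC);cv2.imwrite("pics/crop0.png",i)
E
```

```text
bare (646, array([ 0.6915, -0.1618,  0.2033]), (692.9, -162.5, 34.5), np.float64(0.19384774924345144), np.float64(0.20983195831568613))
stop (425, array([0.6444, 0.0932, 0.2307]), (644.7, 93.2, 26.9), np.float64(0.22536268176855875), np.float64(0.23700784872489186))
fun (934, array([ 0.6747, -0.0351,  0.3107]), (668.5, -34.8, 60.4), np.float64(0.30001373363260647), np.float64(0.32132241992132315))
tube 975 [ 0.19087447 -0.9816145   0.6158794  -0.02938531]
desk 7.407225972998302e-05
jar (481, array([0.6871, 0.3414, 0.1236]), (687.6, 343.0, 30.7), np.float64(0.11026896158359155), np.float64(0.13164748475926585))
timer (570, array([0.4343, 0.2477, 0.0334]), (434.1, 249.3, 41.8), np.float64(0.02146233044204606), np.float64(0.05326621453020042))
dish (360, array([ 0.3558, -0.3308,  0.0087]), (358.1, -334.6, 64.2), np.float64(0.005020284748454249), np.float64(0.01866477144898961))
```

View pics/crop0.png

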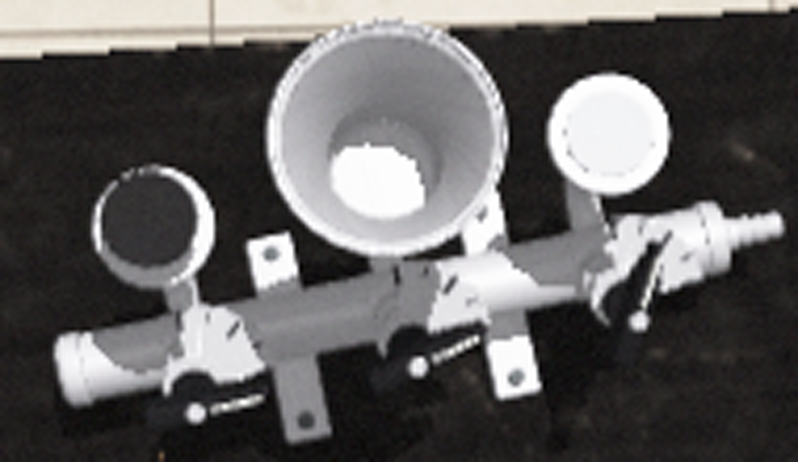

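The crop shows the funnel and plugged handles level (shut, nose to the right), and the bare one with its nose up to the right. The bases give yaw of about 0.184 and the middle station at about (0.617,-0.044). The 177 mm gripper body would come very close to the funnel in a normal grip. So I'll push the handles with shut fingers instead, keeping the tool along the stem. First I'll check the handle angles and start moving.

```bash
cat >> h.py <<'E'
from scipy.spatial.transform import Rotation as Ro
b=np.array([.0475,-.2555]);b/=np.linalg.norm(b)
RT=np.array([b[0],b[1],0]);XM=np.array([-b[1],b[0],0]);Z=np.array([0,0,1.])   # right, back
t=np.radians(26);OUT=-np.sin(t)*XM+np.cos(t)*Z;UP=np.cos(t)*XM+np.sin(t)*Z
O=np.array([.6683,-.0344,.060])-.052*XM
G={"funnel":O+.105*OUT,"bare":O+.13*RT+.105*OUT,"plug":O-.13*RT+.105*OUT}
B=np.stack([UP,RT,-OUT])            # target tool axes (rows)
def loc(p,n): return (np.asarray(p)-G[n])@np.stack([RT,UP,OUT]).T   # right, up, out
def rep(o,n):
    R=Ro.from_euler("xyz",o["eef_rot"]); 
    e=(R.inv()*Ro.from_matrix(B.T)).as_rotvec()/.12
    print(n,"t",round(o["time_s"],2),"r,u,out mm",(loc(o["ee_pos"],n)*1000).round(1),"turn left(units)",e.round(2),"F r,u,out",(np.stack([RT,UP,OUT])@o["force"]).round(1),"w",round(o["grip_width"],4))
def angles(c):
    W=cloud(c);g=c["pixels"].astype(int)
    for n in G:
        L=(W-G[n])@np.stack([RT,UP,OUT]).T*1000
        top=(abs(L[...,2]-12)<7)&(np.hypot(L[...,0],L[...,1])<50)
        q=L[top]; 
        if len(q)<10: print(n,len(q),"few");continue
        br=g[top].min(1)>130
        k=cv2.fitLine(q[:,:2].astype(np.float32),cv2.DIST_HUBER,0,.1,.01).ravel()
        a=np.degrees(np.arctan2(k[1],k[0])); s=(q[:,:2]-0)@k[:2]
        print(n,len(q),"angle mod180",a.round(1),"span",s.min().round(0),s.max().round(0),"perp",(np.cross(k[:2],q[:,:2].mean(0))).round(1),"out",np.median(q[:,2]).round(1),"white mean",q[br].mean(0).round(1) if br.any() else None,br.sum())
E
python3 -W ignore - <<'E'
from h import *
from station import *
print(G)
angles(dict(np.load("top0.npz")))
o=get_obs()
for n in G: rep(o,n)
W=cloud(dict(np.load("top0.npz")))
w=W[280:365,490:580].reshape(-1,3);w=w[w[:,2]>.03];print("bottles",w.min(0),w.max(0))
W=cloud(dict(np.load("scene0.npz")));w=W.reshape(-1,3)[:,:];d=w-np.array([.6683,-.0344,0]);rr=np.hypot(d[:,0],d[:,1])
for z in range(205,320,12):
    m=(abs(w[:,2]*1000-z)<6)&(rr<.07)&(d[:,0]+d[:,1]<0);print(z,m.sum(),np.percentile(rr[m],[50,95]).round(4) if m.sum() else "")
E
```

```text
{'funnel': array([ 0.57192241, -0.05231756,  0.15437337]), 'bare': array([ 0.59568357, -0.1801276 ,  0.15437337]), 'plug': array([0.54816125, 0.07549249, 0.15437337])}
funnel 161 angle mod180 14.7 span -29.0 40.0 perp 1.8 out 10.6 white mean [12.1  3.1 12.4] 35
bare 157 angle mod180 64.1 span -28.0 45.0 perp 1.4 out 10.9 white mean [ 5.9 11.4 11.9] 38
plug 164 angle mod180 0.2 span -29.0 43.0 perp 1.8 out 10.7 white mean [13.7 -0.1 12.1] 38
funnel t 0.1 r,u,out mm [ 386.9 -396.9  249.8] turn left(units) [-0.31  3.77  1.29] F r,u,out [ 0.  -0.8  0.1] w 0.0942
bare t 0.1 r,u,out mm [ 256.9 -396.9  249.8] turn left(units) [-0.31  3.77  1.29] F r,u,out [ 0.  -0.8  0.1] w 0.0942
plug t 0.1 r,u,out mm [ 516.9 -396.9  249.8] turn left(units) [-0.31  3.77  1.29] F r,u,out [ 0.  -0.8  0.1] w 0.0942
bottles [ 0.26604665 -0.66492837  0.0300568 ] [ 0.45362951 -0.48207546  0.22575425]
205 64 [0.0354 0.0411]
217 115 [0.035  0.0421]
229 77 [0.0329 0.0386]
241 86 [0.0336 0.0394]
253 85 [0.0333 0.0381]
265 61 [0.0345 0.0397]
277 54 [0.0408 0.0447]
289 75 [0.0452 0.0501]
301 88 [0.0516 0.0567]
313 103 [0.0577 0.0643]
```

send_rows:
  motion:
    - [[0,0,-1],[0,0,0.4],-1]
    - [[0,0,-1],[0,0,0.4],-1]
    - [[0,0,-1],[0,0,0.5],-1]
    - [[0,0,-1],[0,0,0],-1]
    - [[0,0,-1],[0,0,0],-1]
    - [[0,0,0],[0,0,0],-1]
  squeeze: 20

```text
time_s: 0.7
ee_pos: [0.1845, -0.5188, 0.3592]
eef_rot: [3.136, -0.001, 0.186]
force: [-0.0, -0.1, -0.1]
grip_width: 0.049
grip_force: 0.0
```

The handle fit is clean: funnel about 15°, bare about 64°, plug 0°. I'll do the bare one first, pushing its tail from the right.

send_rows:
  motion:
    - [[1,-0.6,0],[0,0,0],-1]
    - [[1,-0.6,0],[0,0,0],-1]
    - [[1,-0.6,0],[0,0,0],-1]
    - [[1,-0.6,0],[0,0,0],-1]
    - [[1,-0.6,0],[0,0,0],-1]
    - [[1,-0.6,0],[0,0,0],-1]
    - [[0,-0.6,0],[0,0.95,0],-1]
    - [[0,-0.6,0],[0,0.95,0],-1]
    - [[0,-0.6,0],[0,0.95,0],-1]
    - [[0,-0.6,0],[0,0.92,0],-1]
    - [[0,0,0],[0,0,0],-1]
    - [[0,0,0],[0,0,0],-1]

```text
time_s: 1.9
ee_pos: [0.3276, -0.3082, 0.3551]
eef_rot: [-3.141, -0.451, 0.185]
force: [-0.1, -1.2, -0.6]
grip_width: 0.0004
grip_force: 0.0
```

```bash
python3 - <<'E'
from h import *
from station import *
rep(get_obs(),"bare")
E
```

```text
bare t 1.9 r,u,out mm [  76.9 -170.   306.2] turn left(units) [-0.    0.02  0.01] F r,u,out [ 1.2 -0.5 -0.4] w 0.0004
```

send_rows:
  motion:
    - [[0.5,-0.22,0.9],[0,0,0],-1]
    - [[0.5,-0.22,0.9],[0,0,0],-1]
    - [[0.5,-0.22,0.9],[0,0,0],-1]
    - [[0.5,-0.22,0.9],[0,0,0],-1]
    - [[0.5,-0.22,0.9],[0,0,0],-1]
    - [[0.5,-0.22,0.9],[0,0,0],-1]
    - [[0.5,-0.22,0.9],[0,0,0],-1]
    - [[0.5,-0.22,0.9],[0,0,0],-1]
    - [[0.5,-0.22,0.9],[0,0,0],-1]
    - [[0,0,0],[0,0,0],-1]
    - [[0,0,0],[0,0,0],-1]

```text
time_s: 3.0
ee_pos: [0.5412, -0.2072, 0.1951]
eef_rot: [-3.141, -0.45, 0.187]
force: [0.1, -0.6, 0.5]
grip_width: 0.0005
grip_force: 0.0
```

```bash
python3 -W ignore - <<'E'
from h import *
from station import *
rep(get_obs(),"bare")
c=camera("scene");cv2.imwrite("pics/s1.png",cv2.resize(c["pixels"][150:330,240:480,::-1],None,fx=3.3,fy=3.3))
angles(camera("top"))
E
```

```text
bare t 3.0 r,u,out mm [ 16.6 -34.8  62.2] turn left(units) [-0.02  0.03  0.03] F r,u,out [0.6 0.2 0.4] w 0.0005
funnel 165 angle mod180 15.4 span -29.0 44.0 perp 1.6 out 10.6 white mean [12.7  3.  11.9] 36
bare 156 angle mod180 65.0 span -28.0 44.0 perp 1.5 out 11.2 white mean [ 5.6 10.9 12.1] 37
plug 162 angle mod180 0.3 span -29.0 39.0 perp 1.9 out 11.1 white mean [13.7  0.1 12.6] 38
```

View pics/s1.png

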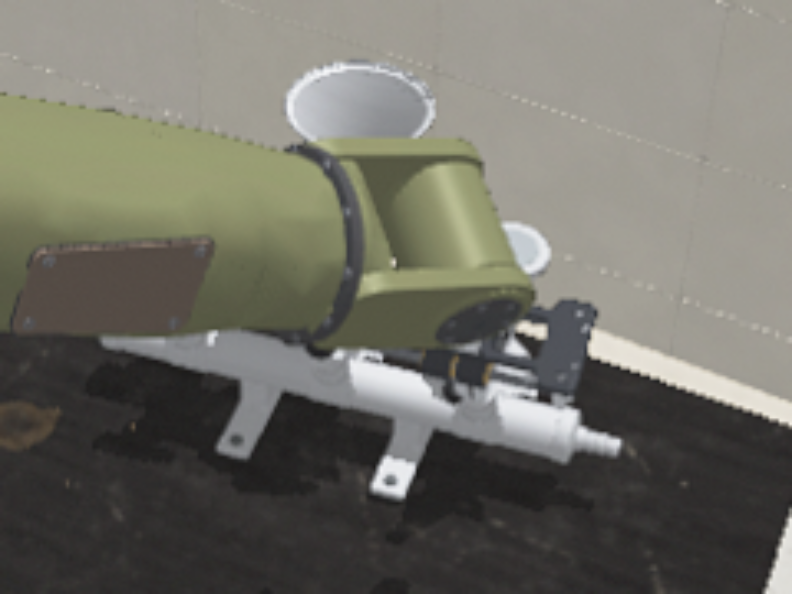

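The view shows the gripper just above the bare handle, around (470,380) in the crop, with the forearm well in front of the funnel. I'll descend beside the tail.

send_rows:
  motion:
    - [[0,0,0.75],[0,0,0],-1]
    - [[0,0,0.75],[0,0,0],-1]
    - [[0,0,0.7],[0,0,0],-1]
    - [[0,0,0],[0,0,0],-1]
    - [[0,-0.15,0],[0,0,0],-1]
    - [[0,-0.15,0],[0,0,0],-1]
    - [[0,-0.15,0],[0,0,0],-1]
    - [[0,0,0],[0,0,0],-1]

```text
time_s: 3.9
ee_pos: [0.5667, -0.1889, 0.1377]
eef_rot: [3.14, -0.454, 0.186]
force: [-0.8, -1.6, 0.8]
grip_width: 0.0006
grip_force: 0.8
```

```bash
python3 -W ignore - <<'E'
from h import *
from station import *
rep(get_obs(),"bare")
angles(camera("top"))
E
```

```text
bare t 3.9 r,u,out mm [  3.4 -34.4  -1.8] turn left(units) [0.   0.   0.02] F r,u,out [ 1.4 -0.6  1.2] w 0.0006
funnel 163 angle mod180 14.7 span -29.0 44.0 perp 1.6 out 10.9 white mean [12.7  2.9 11.6] 36
bare 181 angle mod180 60.0 span -42.0 43.0 perp -1.5 out 10.9 white mean [ 5.9 -3.8 11.9] 61
plug 158 angle mod180 -0.9 span -29.0 42.0 perp 1.8 out 10.8 white mean [13.3 -0.1 12. ] 37
```

send_rows:
  motion:
    - [[0.02,-0.15,0.03],[0,0,0],-1]
    - [[0.03,-0.15,0],[0,0,0],-1]
    - [[0.03,-0.15,0],[0,0,0],-1]
    - [[0.05,-0.15,0],[0,0,0],-1]
    - [[0,0,0],[0,0,0],-1]

```text
time_s: 4.45
ee_pos: [0.5668, -0.1695, 0.1371]
eef_rot: [-3.14, -0.451, 0.186]
force: [-2.5, 0.9, -2.1]
grip_width: 0.0004
grip_force: 1.1
```

```bash
python3 -W ignore - <<'E'
from h import *
from station import *
rep(get_obs(),"bare")
angles(camera("top"))
E
```

```text
bare t 4.45 r,u,out mm [-15.7 -31.3  -4. ] turn left(units) [-0.02  0.02  0.02] F r,u,out [-1.3 -3.  -0.8] w 0.0004
funnel 164 angle mod180 13.4 span -29.0 44.0 perp 1.8 out 10.8 white mean [12.7  2.9 11.5] 36
bare 193 angle mod180 36.4 span -45.0 44.0 perp 0.1 out 10.8 white mean [ 0.8 -4.3 12. ] 60
plug 165 angle mod180 -0.7 span -29.0 42.0 perp 1.8 out 10.7 white mean [13.2 -0.2 12. ] 37
```

send_rows:
  motion:
    - [[0.1,-0.05,0],[0,0,0],-1]
    - [[0.1,-0.05,0],[0,0,0],-1]
    - [[0.1,-0.05,0],[0,0,0],-1]
    - [[0.1,-0.02,0],[0,0,0],-1]
    - [[0.08,0,0],[0,0,0],-1]
    - [[0,0,0],[0,0,0],-1]

```text
time_s: 5.1
ee_pos: [0.5786, -0.1624, 0.1431]
eef_rot: [-3.14, -0.451, 0.186]
force: [-3.8, 1.6, -2.8]
grip_width: 0.0004
grip_force: 1.7
```

```bash
python3 -W ignore - <<'E'
from h import *
from station import *
rep(get_obs(),"bare")
angles(camera("top"))
E
```

```text
bare t 5.1 r,u,out mm [-20.5 -17.2  -4.2] turn left(units) [-0.02  0.02  0.02] F r,u,out [-2.2 -4.3 -1. ] w 0.0004
funnel 161 angle mod180 14.6 span -29.0 42.0 perp 1.7 out 10.8 white mean [12.7  3.  11.8] 36
bare 183 angle mod180 4.0 span -33.0 43.0 perp 0.9 out 11.2 white mean [ 2.  -2.8 12.6] 52
plug 158 angle mod180 -0.6 span -29.0 42.0 perp 1.8 out 11.1 white mean [13.2  0.  12.5] 37
```

Nearly shut, with about 5 N on the tool. I'll push gently to the stop in small steps.

send_rows:
  motion:
    - [[0.05,0,0],[0,0,0],-1]
    - [[0.05,0,0],[0,0,0],-1]
    - [[0.03,0,0],[0,0,0],-1]
    - [[0,0,0],[0,0,0],-1]

```text
time_s: 5.55
ee_pos: [0.5795, -0.1624, 0.1434]
eef_rot: [-3.138, -0.445, 0.185]
force: [-29.2, -0.6, 3.1]
grip_width: 0.0005
grip_force: 12.7
```

```bash
python3 -W ignore - <<'E'
from h import *
from station import *
rep(get_obs(),"bare")
angles(camera("top"))
E
```

```text
bare t 5.55 r,u,out mm [-20.4 -16.2  -4.3] turn left(units) [-0.03  0.07  0.01] F r,u,out [ -4.8 -24.6  15.4] w 0.0005
funnel 162 angle mod180 15.8 span -29.0 41.0 perp 1.6 out 11.0 white mean [12.7  3.  11.8] 36
bare 185 angle mod180 3.5 span -33.0 42.0 perp 0.7 out 11.1 white mean [ 2.9 -2.8 12.4] 52
plug 156 angle mod180 -0.4 span -29.0 42.0 perp 1.6 out 11.1 white mean [13.7 -0.2 11.7] 38
```

The stop is reached: about 25 N with no further motion. I'll back off, lift and shift to the funnel handle.

send_rows:
  motion:
    - [[-0.3,0,0],[0,0,0],-1]
    - [[-0.3,0,0],[0,0,0],-1]
    - [[0,0,-0.75],[0,0,0],-1]
    - [[0,0,-0.75],[0,0,0],-1]
    - [[0,0,-0.75],[0,0,0],-1]
    - [[0,-0.8,0],[0,0,0],-1]
    - [[0,-0.8,0],[0,0,0],-1]
    - [[0,-0.75,0],[0,0,0],-1]
    - [[0,0,0],[0,0,0],-1]
    - [[0,0,0],[0,0,0],-1]

```text
time_s: 6.6
ee_pos: [0.5247, -0.1018, 0.1987]
eef_rot: [3.141, -0.454, 0.187]
force: [0.4, -0.3, -0.4]
grip_width: 0.0005
grip_force: 0.0
```

```bash
python3 -W ignore - <<'E'
from h import *
from station import *
rep(get_obs(),"funnel")
angles(camera("top"))
E
```

```text
funnel t 6.6 r,u,out mm [ 40.  -30.4  64.2] turn left(units) [-0.    0.    0.02] F r,u,out [ 0.4  0.1 -0.5] w 0.0005
funnel 167 angle mod180 14.8 span -29.0 44.0 perp 1.8 out 10.7 white mean [12.7  3.2 12.3] 36
bare 160 angle mod180 -1.0 span -30.0 42.0 perp 2.3 out 10.8 white mean [14.1 -0.2 11.5] 38
plug 166 angle mod180 -0.4 span -29.0 43.0 perp 2.0 out 10.8 white mean [13.7 -0.2 11.7] 38
```

Bare is shut, matching the plug reading. Next I'll descend and push the funnel nose up.

send_rows:
  motion:
    - [[0,0,0.75],[0,0,0],-1]
    - [[0,0,0.75],[0,0,0],-1]
    - [[0,0,0.75],[0,0,0],-1]
    - [[0,0,0],[0,0,0],-1]
    - [[0.2,0,0],[0,0,0],-1]
    - [[0.2,0,0],[0,0,0],-1]
    - [[0.2,0,0],[0,0,0],-1]
    - [[0.2,0,0],[0,0,0],-1]
    - [[0.15,0,0],[0,0,0],-1]
    - [[0,0,0],[0,0,0],-1]

```text
time_s: 7.65
ee_pos: [0.579, -0.0914, 0.1504]
eef_rot: [3.141, -0.453, 0.186]
force: [-1.0, -0.2, -0.2]
grip_width: 0.0004
grip_force: 0.3
```

```bash
python3 -W ignore - <<'E'
from h import *
from station import *
rep(get_obs(),"funnel")
angles(camera("top"))
E
```

```text
funnel t 7.65 r,u,out mm [39.7 -1.9 -3.5] turn left(units) [-0.01  0.01  0.02] F r,u,out [-0.  -1.   0.3] w 0.0004
funnel 175 angle mod180 21.0 span -29.0 48.0 perp 1.4 out 11.0 white mean [20.4  5.9 11.6] 53
bare 145 angle mod180 -1.0 span -30.0 42.0 perp 2.4 out 10.7 white mean [14.5 -0.  11.7] 32
plug 161 angle mod180 -0.4 span -29.0 42.0 perp 1.7 out 10.9 white mean [13.1 -0.3 11.7] 37
```

send_rows:
  motion:
    - [[0.12,0,0],[0,0,0],-1]
    - [[0.12,0,0],[0,0,0],-1]
    - [[0.1,0,0],[0,0,0],-1]
    - [[0,0,0],[0,0,0],-1]
    - [[-0.3,0,0],[0,0,0],-1]
    - [[-0.4,0,0],[0,0,0],-1]
    - [[-0.5,0,0],[0,0,0],-1]
    - [[0,0,0],[0,0,0],-1]

```text
time_s: 8.5
ee_pos: [0.5545, -0.096, 0.138]
eef_rot: [-3.141, -0.452, 0.185]
force: [0.1, -1.1, 0.5]
grip_width: 0.0004
grip_force: 0.0
```

```bash
python3 -W ignore - <<'E'
from h import *
from station import *
rep(get_obs(),"funnel")
angles(camera("top"))
E
```

```text
funnel t 8.5 r,u,out mm [ 39.7 -29.7  -3.7] turn left(units) [-0.01  0.02  0.01] F r,u,out [1.1 0.2 0.5] w 0.0004
funnel 178 angle mod180 39.9 span -29.0 42.0 perp -2.5 out 10.9 white mean [17.  -0.4 12. ] 50
bare 159 angle mod180 -1.5 span -30.0 43.0 perp 2.3 out 11.3 white mean [12.8 -0.2 11.8] 36
plug 160 angle mod180 0.3 span -29.0 43.0 perp 1.7 out 10.6 white mean [12.7 -0.1 12.2] 36
```

The finger still contaminates the reading, so I'll lift and measure cleanly.

send_rows:
  motion:
    - [[0,0,-0.75],[0,0,0],-1]
    - [[0,0,-0.75],[0,0,0],-1]
    - [[0,0,-0.75],[0,0,0],-1]
    - [[0,0,0],[0,0,0],-1]

```text
time_s: 8.95
ee_pos: [0.5277, -0.1018, 0.2027]
eef_rot: [3.138, -0.457, 0.187]
force: [0.7, 0.6, 0.2]
grip_width: 0.0003
grip_force: 0.0
```

```bash
python3 -W ignore - <<'E'
from h import *
from station import *
rep(get_obs(),"funnel")
c=camera("top");angles(c)
cv2.imwrite("pics/t2.png",cv2.resize(c["pixels"][160:270,240:430,::-1],None,fx=4.2,fy=4.2,interpolation=cv2.INTER_CUBIC))
E
```

```text
funnel t 8.95 r,u,out mm [ 40.6 -26.   66.4] turn left(units) [ 0.02 -0.03  0.02] F r,u,out [-0.4  0.8 -0.2] w 0.0003
funnel 157 angle mod180 41.0 span -29.0 37.0 perp 1.2 out 10.9 white mean [10.6  7.9 11.4] 38
bare 164 angle mod180 0.6 span -30.0 43.0 perp 2.2 out 10.6 white mean [14.1 -0.3 11.3] 38
plug 158 angle mod180 0.6 span -29.0 42.0 perp 1.6 out 11.1 white mean [13.2 -0.1 12.2] 37
```

View pics/t2.png

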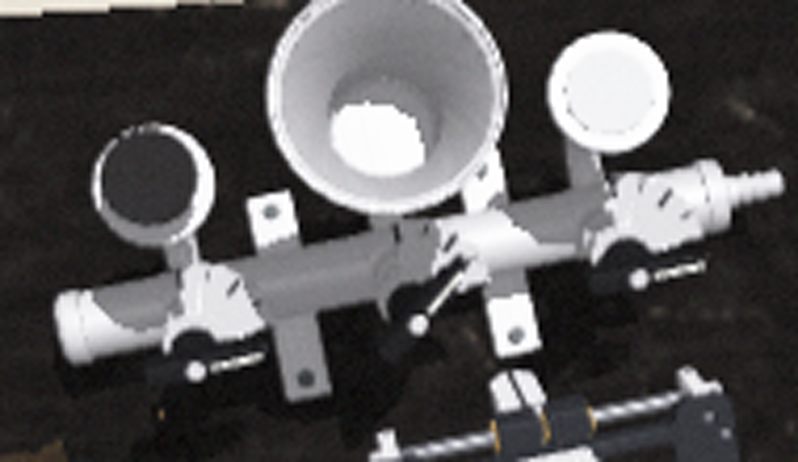

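The image shows the funnel nose at (462,262), just short of the middle mark. The fit reads 41°, so I'll nudge it about 4° more.

send_rows:
  motion:
    - [[0,0,0.75],[0,0,0],-1]
    - [[0,0,0.75],[0,0,0],-1]
    - [[0,0,0.75],[0,0,0],-1]
    - [[0.3,0,0],[0,0,0],-1]
    - [[0.4,0,0],[0,0,0],-1]
    - [[0.4,0,0],[0,0,0],-1]
    - [[0,0,0],[0,0,0],-1]
    - [[0,0,0],[0,0,0],-1]

```text
time_s: 9.8
ee_pos: [0.585, -0.0902, 0.1534]
eef_rot: [3.142, -0.452, 0.186]
force: [-0.4, 0.2, -0.7]
grip_width: 0.0005
grip_force: 0.0
```

```bash
python3 -W ignore - <<'E'
from h import *
from station import *
rep(get_obs(),"funnel")
E
```

```text
funnel t 9.8 r,u,out mm [39.6  4.9 -3.5] turn left(units) [-0.01  0.01  0.02] F r,u,out [-0.2 -0.6 -0.5] w 0.0005
```

send_rows:
  motion:
    - [[0.1,0,0],[0,0,0],-1]
    - [[0.11,0,0],[0,0,0],-1]
    - [[0,0,0],[0,0,0],-1]
    - [[-0.3,0,0],[0,0,0],-1]
    - [[-0.5,0,0],[0,0,0],-1]
    - [[-0.5,0,0],[0,0,0],-1]
    - [[0,0,-0.75],[0,0,0],-1]
    - [[0,0,-0.75],[0,0,0],-1]
    - [[0,0,-0.75],[0,0,0],-1]
    - [[-0.5,0,-0.5],[0,0,0],-1]
    - [[0,0,0],[0,0,0],-1]
    - [[0,0,0],[0,0,0],-1]

```text
time_s: 11.0
ee_pos: [0.5073, -0.105, 0.2065]
eef_rot: [3.141, -0.453, 0.185]
force: [0.6, -0.1, 0.2]
grip_width: 0.0007
grip_force: 0.0
```

```bash
python3 -W ignore - <<'E'
from h import *
from station import *
rep(get_obs(),"funnel")
for i in range(3): c=camera("top");angles(c)
cv2.imwrite("pics/t3.png",cv2.resize(c["pixels"][200:260,270:430,::-1],None,fx=5,fy=5,interpolation=cv2.INTER_CUBIC))
E
```

```text
funnel t 11.0 r,u,out mm [ 40.  -42.9  78.9] turn left(units) [-0.    0.01  0.01] F r,u,out [ 0.2  0.7 -0.1] w 0.0007
funnel 158 angle mod180 44.1 span -28.0 44.0 perp 1.3 out 10.8 white mean [10.5  9.3 12.5] 37
bare 156 angle mod180 -0.3 span -29.0 43.0 perp 2.2 out 10.8 white mean [12.8 -0.2 11.7] 36
plug 163 angle mod180 -0.2 span -29.0 42.0 perp 1.8 out 10.5 white mean [13.6 -0.3 11.6] 38
funnel 160 angle mod180 43.4 span -28.0 43.0 perp 1.5 out 10.6 white mean [ 9.8  8.5 12.2] 35
bare 159 angle mod180 -0.2 span -30.0 41.0 perp 2.3 out 11.2 white mean [14.   0.  12.1] 38
plug 157 angle mod180 1.0 span -29.0 43.0 perp 1.6 out 10.8 white mean [13.2 -0.  12.5] 37
funnel 160 angle mod180 43.8 span -29.0 44.0 perp 1.1 out 10.5 white mean [10.5  9.  11.7] 37
bare 158 angle mod180 -0.8 span -30.0 42.0 perp 2.3 out 10.8 white mean [13.6 -0.1 11.7] 37
plug 160 angle mod180 -0.1 span -29.0 40.0 perp 1.8 out 10.8 white mean [13.2 -0.2 12.1] 37
```

View pics/t3.png

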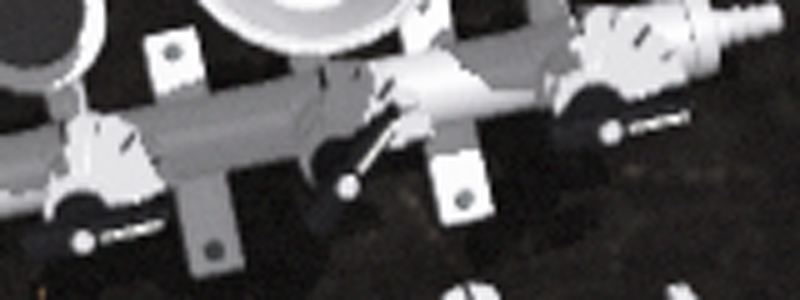

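The funnel nose at (392,125) now points at the middle long mark (385,90) and reads 43.8°. Bare and plug both read about 0°, and the tool is clear of everything.

```bash
python3 -c "
from station import *
print(hand_in())"
```

```text
the job is handed in; nothing more can be done
None
```

The job is handed in: in the last camera check the funnel stopcock read 43.8° (half open), the empty and stoppered places read shut, and the tool was clear; I pushed the handles with shut fingers rather than gripping them, and the hand-in returned no verdict.

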